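Fish the orange highlighter out of the file sorter

ROBOT

A 7-joint arm with a two-finger parallel gripper is mounted at the origin on the work surface. World frame = base frame: x ahead of the robot, y to its left, z up, the work surface at z = 0. Lengths are in m, angles in rad, forces in N, time in s.
With the tool pointing down it reaches from about 0.425 to 0.925 m from the base axis. Payload 6.8 kg.
Tool frame: the origin (TCP) lies midway between the tips of the shut fingers; the grasp point (between the pads) lies 19 mm behind it; x points along the fingers, y is the direction in which the jaws open and shut, and the axes are right-handed (so a half turn about x gives the same grasp; the last joint's range is limited). The gripper opens to 85 mm and grips with 20 to 120 N. Pads are 22 mm wide; open, the fingers measure 114 mm over their backs; the gripper's body (76 mm by 85 mm) begins 54 mm behind the grasp point. The pads swing forward as they close: fully open they stand 13 mm farther back than shut.
Start: joints at [-1.35, 0.477, 0.022, 1.555, -0.011, 1.109, -0.083], TCP at [0.218, 0.639, 0.205] pointing down, gripper open.
Joint ranges: [-2.96, 2.96], [-0.34, 2.1], [-1.41, 1.46], [0.24, 2.44], [-1.37, 4.51], [0.17, 1.92], [-2.96, 2.96]. Speed limits (rad/s): [2.39, 2.39, 3.14, 3.14, 3.14, 3.14, 3.14].

INTERFACE

Orientations are given as a rotation vector (axis times angle).
In Python, from bench import r, viewer, nets gives the robot as it stands.
- The arm moves only by the shell command python3 -m pendant 'ROWS' [FORCE]. ROWS is JSON, one flat list of numbers, 5 for each row, row after row: the finger opening in mm, from 0 to 85.4, then the shift along the tool's x, y, z in mm, then the turn about the tool's x in rad. A call has 1 to 20 rows; each row shifts and turns the commanded pose from where the row before left it, along the tool's axes as they then stand; what a row does not reach is not made up. A row lasts 1/8 s, in which the tool goes at most 62.5 mm and 10.7 degrees, less where a joint would pass 70% of its speed; a pose out of reach is approached as far as the arm can. A call with a gripper value outside its range is refused whole. The fingers move at their own pace and stop on an object; FORCE is the grip in N (left out, the last holds). Time passes only in rows, so rows that do not move let the fingers close. It gives the time, the measured TCP pose, the force and the opening at its end, in the units of the state.
- r.get_obs(): the state, without advancing time (a new reading comes with each control period).
- viewer.grab_frame(name): name is "scene" or "top" or "wrist"; returns (picture, depth): 480x640x3 uint8, red, green, blue; 480x640 float32, m along the optical axis (not along the pixel's ray), 0 where there is no reading.
- viewer.calibration(name): a dict with "mtx" (3x3 intrinsics, pixels), "world_to_cam" (4x4, takes a point from world to camera coordinates). Camera axes: x right, y up, looking along -z (the intrinsics and any distortion apply to the point x, -y, -z); pixel columns grow to the right and rows downward; lengths in m; the calibration is good to about 2 mm. A picture is of the moment at which its call begins: read the wrist's pose just before it. calibration takes no time and is no camera call; for the wrist camera it gives the pose at the moment of the call.
- r.hand_in(): hands the job in, once; it reports no verdict.
Trained networks look in the newest picture that a camera, given by its name, has taken for a name from the list of things; names that differ only in an ending like _2 or _b are one class to them, and where a whole thing is asked for, a point or a joint stands for the part that bears it (a point fixed in the world has none). Each returns a list of dicts, best first, with "score" (0 to 1); they miss things now and then, are a little off and sometimes report something else, mostly with a low value. They report only what shows in the picture. A call takes as long as a camera call.
- nets.look_for(name, camera): "location" ([x, y, z] in m, in world coordinates, good to about 4 mm: the middle of the surface that is visible of it).
- nets.silhouettes(name, camera): "mask" (480x640 bool, what is visible of it).
The state is a dict: "clock": time; "joints": joint angles; "qvel": joint speeds; "tau": joint torques, N m; "tcp_pos": TCP position; "orientation": TCP orientation; "contact_force": force on the tool from outside, world axes, zero at the start; "moment": the same for the moment, N m; "grip_width": finger opening in m.
Only numpy, scipy, OpenCV 4.12 (cv2) and the standard library are available. Lean on these libraries where they do the work, as an engineer would, in place of code of your own. Each camera call takes 0.05 s, during which the arm holds its last target. There are 200 camera calls.

TASK

The orange highlighter has dropped down one of the narrow slots of the clear file sorter, where fingers do not fit. Reach in behind it with the red-handled hook and drag it all the way out onto the table with the hook alone, then put the highlighter in the empty bay of the open desk drawer and push the drawer fully shut. Leave the hook lying inside its black tray, and leave the books in the sorter and everything else on the desk where they are.

Things in the scene. Friction and masses are not known exactly. Their poses are not given: they have to be found in the camera images.
- highlighter: The orange flat block highlighter, 105 long x 26 wide x 17 mm high, 40 g, black cap at one end. Origin: centre of its underside; x along its length to the cap, y across, z up. It starts flat on the floor of one of the sorter's slots, lengthwise, its near end 15 to 45 mm inside the mouth, with at least 45 mm of free floor behind its far end.
- sorter: Fixed clear file sorter on a grey base, 200 (x) x 118 (y) x 100 mm high. Origin: centre of its underside, z up. Three slots along x, 34 mm wide, centred at y = -38, 0, +38 mm; their floor is 3 mm above the table. Open on top and at the mouths (x = -100 mm, which face the robot's left); a wall closes x = +100 mm. The highlighter is in one slot, a book in each of the others.
- hook: Jam hook, 272 mm long, 100 g: red flat-sided handle 90 long x 24 wide x 34 mm high, then a straight 6 mm steel shaft along x, its centre line 26 mm above the handle's underside. Origin: centre of the handle's underside; x from handle to hook, y across, z up. It starts upright in its tray on handle and foot, hook end to the robot's right. Balance point in the handle's front half.
- hook_tip (a point): Bottom centre of the hook's foot: a flat steel blade 14 mm wide (y), 4 mm thick (x), that points straight down from the shaft's far end, 225 mm ahead of the hook's origin, and ends level with the handle's underside; so there are 23 mm of clear height under the shaft. Axes as the hook's.
- tray_floor (a point): Centre of the floor of the hook's fixed shallow black tray, 4 mm above the table. The inside is 310 mm (x) by 100 mm (y), the rim 7 mm above the floor; z up.
- drawer (a joint): How far the drawer of the fixed white desk unit (72 mm high) is open, in m: 0 shut, 0.14 to 0.16 at the start, 0.175 at most. It shuts away from the robot, along x of drawer_bay, takes about 2 N to push slowly and stays where it is left.
- drawer_bay (a point): On the drawer's floor (8 mm above the table), mid-width of its empty bay, just inside the drawer front; moves with the drawer. x points into the drawer (the way it shuts), y across, z up. The bay spans y -71 to 71 mm, walls 46 mm high (35 mm at the +y divider, pens beyond). In x only the drawer's opening less 4 mm is uncovered, the rest is under the unit's top.
- drawer_face (a point): Centre of the outer face of the drawer's flat front (218 mm wide, 64 mm high, top edge 66 mm above the table; no handle, push it anywhere), 34 mm above the table; moves with the drawer. Axes as drawer_bay. Shut, the front stands 8 mm proud of the unit.
- book_red: Bystander: dark red A6 book standing on edge in a sorter slot, 105 x 28 x 148 mm high. Origin at the centre of its underside.
- book_blue: Bystander: dark blue A6 book standing on edge in a sorter slot, same size. Origin at the centre of its underside.
- marker_green: Bystander: green highlighter of the same make lying on the table. Origin at the centre of its underside.
- marker_pink: Bystander: pink highlighter of the same make lying on the table. Origin at the centre of its underside.
- mug: Bystander: white mug, 76 mm across, 95 mm high. Origin at the centre of its underside.
- stapler: Bystander: blue and black desk stapler, 150 x 38 x 65 mm. Origin at the centre of its underside.

How it is judged:
By the outcome, as a careful person would: the job done as asked, in the order asked, and still so for the second after the job is handed in, with the robot touching nothing.
It also fails if it takes over 72 s, if anything falls off the work surface, if the arm or the gripper's body presses on something with over 40 N, if the wrist force passes 120 N, or if a joint passes its speed limit or range.

## Working session

There is one attempt and no reset: what is moved stays moved. The work goes in short steps, Python scripts to look and compute and a shell command to move; the robot and the scene stay as the last step left them, time stands still between calls to the robot, and variables do not carry over. Pictures are saved under pics/ and viewed, about 8 in all and at most 12, crops included, and the job is handed in when it is done.

```bash
mkdir -p pics; ls; cat > h.py <<'E'
from bench import r, viewer, nets
import numpy as np, cv2
from scipy.spatial.transform import Rotation as R
def grab(cam,name=None):
    p,d=viewer.grab_frame(cam)
    if name: cv2.imwrite(f'pics/{name}.png',p[:,:,::-1])
    return p,d
def cloud(cam,d,cal=None):
    c=cal or viewer.calibration(cam);K=np.array(c['mtx']);T=np.linalg.inv(np.array(c['world_to_cam']))
    v,u=np.mgrid[0:480,0:640]
    X=np.stack([(u-K[0,2])/K[0,0]*d,-(v-K[1,2])/K[1,1]*d,-d],-1)
    return X@T[:3,:3].T+T[:3,3]
def px(cam,P):
    c=viewer.calibration(cam);K=np.array(c['mtx']);W=np.array(c['world_to_cam'])
    q=W[:3,:3]@np.array(P)+W[:3,3]
    return K[0,0]*q[0]/-q[2]+K[0,2],K[1,1]*-q[1]/-q[2]+K[1,2]
def st():
    o=r.get_obs();print(round(o['clock'],2),np.round(o['tcp_pos'],4),'w',round(float(o['grip_width']),4),'F',np.round(o['contact_force'],1));print(np.round(R.from_rotvec(o['orientation']).as_matrix(),3).tolist(),'j',np.round(o['joints'],2))
E
python3 - <<'E'
from h import *
st()
a,d=grab('top','top'); 
print({k:np.round(v,3).tolist() if k in('mtx','world_to_cam') else v for k,v in viewer.calibration('top').items()})
for n in ['highlighter','sorter','hook','hook_tip','drawer','book_red','book_blue']:
    print(n,[(np.round(x['location'],3).tolist(),round(x['score'],2)) for x in nets.look_for(n,'top')[:3]])
b,_=grab('scene','scene')
cv2.imwrite('pics/both.png',np.vstack([cv2.resize(a,(400,300)),cv2.resize(b,(400,300))])[:,:,::-1])
E
```

```text
pics
0.0 [0.2178 0.6382 0.2041] w 0.0852 F [-0.2 -0.9 -0.7]
[[-0.0, 0.323, 0.946], [-0.002, 0.946, -0.323], [-1.0, -0.002, 0.0]] j [-1.35  0.48  0.02  1.56 -0.01  1.11 -0.08]
{'mtx': [[506.877, 0.0, 316.808], [0.0, 506.877, 225.714], [0.0, 0.0, 1.0]], 'world_to_cam': [[-0.015, -1.0, -0.002, -0.031], [0.987, -0.015, 0.162, -0.522], [-0.162, 0.001, 0.987, -1.028], [0.0, 0.0, 0.0, 1.0]]}
highlighter [([0.498, -0.242, 0.019], 0.83)]
sorter [([0.524, -0.319, 0.053], 0.58)]
hook [([0.364, 0.234, 0.042], 0.65)]
hook_tip [([0.358, 0.234, 0.037], 0.71)]
drawer [([0.559, 0.325, 0.005], 0.73)]
book_red [([0.534, -0.242, 0.148], 0.98)]
book_blue [([0.57, -0.228, 0.146], 0.65)]
```

View pics/top.png

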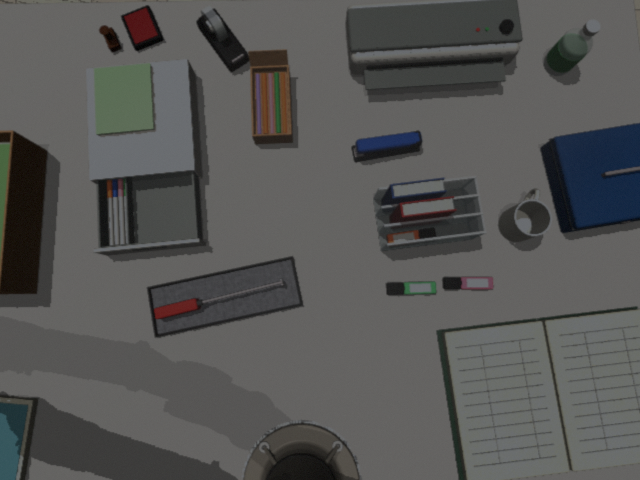

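View pics/scene.png

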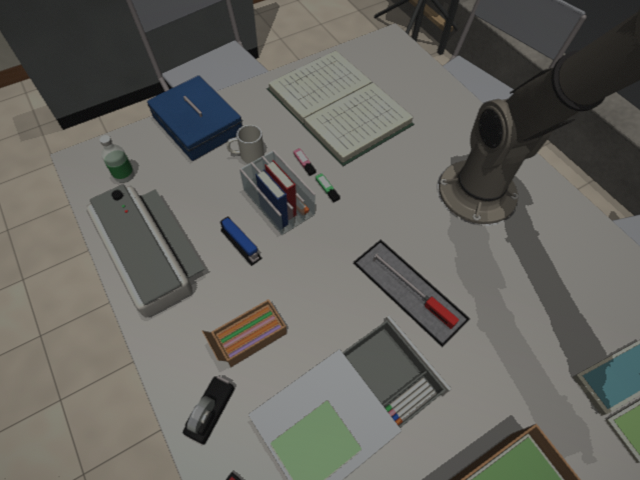

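The top view shows the hook in its tray (handle at 177,308, tip at 283,284). The orange highlighter is in the slot nearest the robot (390–435, 236) with its cap towards the back wall. The drawer is open, and its bay centre is near (167,210). Next I measure these with depth.

```bash
python3 - <<'E'
from h import *
p,d=grab('top'); C=cloud('top',d); 
hsv=cv2.cvtColor(p,cv2.COLOR_RGB2HSV)
def rect(m,lab,zmin=-1,zmax=1):
    m=m&(d>0)&(C[...,2]>zmin)&(C[...,2]<zmax); P=C[m]
    if len(P)<10: print(lab,len(P));return
    b=cv2.minAreaRect(P[:,:2].astype(np.float32)*1000)
    print(lab,len(P),'z',np.round(np.percentile(P[:,2],[5,50,95])*1000,1),'rect',np.round(b[0],1),np.round(b[1],1),round(b[2],1)); return P
def box(u0,v0,u1,v1):
    m=np.zeros((480,640),bool); m[v0:v1,u0:u1]=1; return m
red=((hsv[...,0]<8)|(hsv[...,0]>172))&(hsv[...,1]>150)
rect(red&box(145,290,210,325),'handle',.03,.05)
# shaft: bright pixels
sh=box(205,275,292,308)&(C[...,2]>.018)&(C[...,2]<.05)
P=rect(sh,'shaft')
for n in ['hook','sorter','highlighter','drawer','book_red','marker_green']:
    s=nets.silhouettes(n,'top')
    if s:
        m=s[0]['mask']; rect(m,n+' %.2f'%s[0]['score'])
        if n=='sorter': rect(m,'sorter top',.09,.11); rect(m|box(370,170,490,250),'sorter z',.085,.112)
        if n=='book_red': rect(m,'book top',.14,.16)
        if n=='highlighter': rect(m,'hl',.012,.03)
rect(box(92,180,205,255),'drawer rim',.055,.08)
rect(box(98,238,205,255),'drawer front',.055,.08)
rect(box(80,60,200,180),'unit top',.06,.08)
rect(box(140,255,310,340),'tray',.008,.016)
rect((hsv[...,0]>5)&(hsv[...,0]<20)&(hsv[...,1]>150)&box(375,225,440,250),'orange',0.005,.04)
big=cv2.resize(p[160:300,350:500],None,fx=4,fy=4,interpolation=cv2.INTER_CUBIC)
cv2.imwrite('pics/s.png',big[:,:,::-1])
E
```

```text
handle 467 z [34.6 38.7 41.9] rect [352.9 256.8] [22.5 89.9] 13.2
shaft 241 z [29.9 33.  36.3] rect [388.3 116.2] [ 12.6 165.5] 11.7
hook 0.74 778 z [ 7.1 36.9 41.3] rect [373.3 170.8] [ 28.7 274.7] 12.0
sorter 0.62 3839 z [  1.7  54.7 103.2] rect [ 552.9 -274.4] [143.2 214.2] 6.5
sorter top 1017 z [ 91.6 101.1 104.8] rect [ 540.7 -269.1] [119.9 200.5] 6.3
sorter z 1438 z [ 87.7 100.8 106.5] rect [ 540.8 -269.6] [119.9 201.6] 6.3
highlighter 0.72 473 z [15.5 20.4 24.4] rect [ 498.6 -241.1] [ 33.7 115.8] 7.4
hl 446 z [16.9 20.4 24.1] rect [ 501.7 -241.3] [ 21.3 104.7] 7.3
drawer 0.73 7813 z [ 6.2 11.8 63.6] rect [562.7 327.9] [172.2 235.1] 5.1
book_red 0.59 1172 z [ 82.6 147.7 152.8] rect [ 542.6 -249.3] [ 40.1 105.8] 7.0
book top 831 z [144.9 148.8 153.2] rect [ 537.4 -249.7] [ 28.7 104.7] 6.5
marker_green 0.96 623 z [12.3 17.4 21.2] rect [ 390.  -236.2] [104.6  28. ] 89.6
drawer rim 679 z [55.4 64.8 69.3] rect [555.1 318.4] [154.9 217.7] 4.7
drawer front 524 z [55.7 65.7 69.7] rect [483.7 309.5] [211.   27.2] 89.9
unit top 7899 z [69.6 73.  76.2] rect [755.  336.3] [252.2 222.4] 5.0
tray 1251 z [ 8.1 10.3 14.4] rect [399.9 165.1] [151.9 319. ] 11.2
orange 53 z [16.9 20.3 24.2] rect [ 499.9 -224.5] [14.3 64.8] 7.2
```

View pics/s.png

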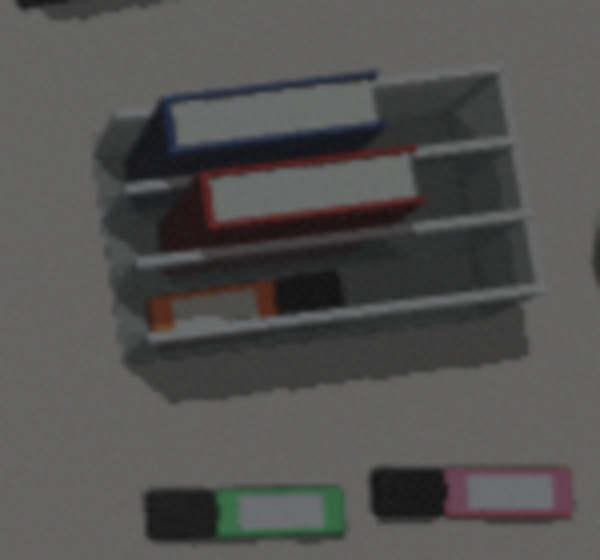

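The sorter closeup shows the highlighter's near end about 15 mm inside the mouth, with plenty of free floor behind it. I'll go above the hook handle.

```bash
python3 -m pendant '[50,0,-40.9,32.2,0, 50,0,-40.9,32.2,0, 50,0,-40.9,32.2,0, 50,0,-40.9,32.2,0, 50,0,-40.9,32.2,0, 50,0,-40.9,32.2,0, 50,0,-40.9,32.2,0, 50,0,-40.9,32.2,0, 50,0,0,0,0.169, 50,0,0,0,0.169, 50,0,0,0,0.169, 50,0,0,0,0.169, 50,0,0,0,0.169, 50,0,0,0,0.169, 50,0,0,0,0]' 60
cat >> h.py <<'E'
def hookfit(cam,P,C,name=None):
    hsv=cv2.cvtColor(P,cv2.COLOR_RGB2HSV)
    red=((hsv[...,0]<8)|(hsv[...,0]>172))&(hsv[...,1]>120)
    return red
E
python3 - <<'E'
from h import *
st()
cal=viewer.calibration('wrist');T=np.linalg.inv(np.array(cal['world_to_cam']));print('cam',np.round(T,3).tolist())
p,d=grab('wrist','w1');C=cloud('wrist',d,cal)
print(nets.look_for('hook','wrist')[:1] )
for s in nets.silhouettes('hook','wrist')[:1]:
    m=s['mask']&(d>0); P=C[m]; print(s['score'],len(P))
    for lo,hi,l in[(.031,.045,'handle'),(.022,.031,'low')]:
        Q=P[(P[:,2]>lo)&(P[:,2]<hi)]; 
        if len(Q)>5: print(l,len(Q),np.median(Q[:,2]),cv2.minAreaRect(Q[:,:2].astype(np.float32)*1000))
hsv=cv2.cvtColor(p,cv2.COLOR_RGB2HSV)
red=((hsv[...,0]<8)|(hsv[...,0]>172))&(hsv[...,1]>120)&(d>0)&(C[...,2]>.032)&(C[...,2]<.046)
print('red',red.sum(),cv2.minAreaRect(C[red][:,:2].astype(np.float32)*1000),np.median(C[red][:,2]))
E
```

```text
clock: 2.68
tcp_pos: [0.3562, 0.2461, 0.2053]
orientation: [1.039, 1.309, -1.038]
contact_force: [-0.2, 0.1, 0.6]
grip_width: 0.0501
2.67 [0.3562 0.2461 0.2053] w 0.0501 F [-0.2  0.1  0.6]
[[0.0, 0.974, 0.227], [0.0, 0.227, -0.974], [-1.0, 0.0, -0.0]] j [-0.97  0.06  0.23  2.12 -0.02  0.96 -0.5 ]
cam [[0.974, -0.215, -0.073, 0.336], [0.227, 0.923, 0.31, 0.327], [0.001, -0.318, 0.948, 0.375], [0.0, 0.0, 0.0, 1.0]]
[{'location': [0.3531, 0.2419, 0.035], 'score': 0.82}]
0.57 4085
handle 3884 0.03802882117350884 ((371.7518005371094, 168.16143798828125), (23.991899490356445, 270.3205261230469), 12.469361305236816)
low 104 0.028838992710946254 ((373.19287109375, 168.7541046142578), (24.780763626098633, 269.727783203125), 13.533411979675293)
red 2848 ((352.3541564941406, 256.55084228515625), (23.597660064697266, 88.58889770507812), 13.339290618896484) 0.03847856584995277
```

View pics/w1.png

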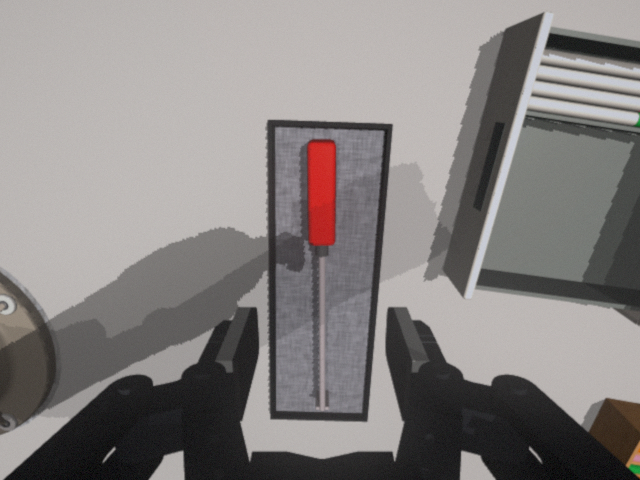

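The handle is centred below the tool and aligned with it, so I'll descend and grip.

```bash
python3 -m pendant '[50,45,1.3,0,0, 50,45,0,0,0, 50,45,0,0,0, 50,38,0,0,0, 50,20,0,0,0, 50,0,0,0,0, 20,0,0,0,0, 20,0,0,0,0, 20,0,0,0,0, 20,0,0,0,0, 20,0,0,0,0]' 70; python3 -m pendant '[20,-20,0,0,0, 20,-30,0,0,0,20,-30,0,0,0,20,0,0,0,0]'
python3 - <<'E'
from h import *
st()
cal=viewer.calibration('wrist')
p,d=grab('wrist','w2');C=cloud('wrist',d,cal)
hsv=cv2.cvtColor(p,cv2.COLOR_RGB2HSV)
red=((hsv[...,0]<8)|(hsv[...,0]>172))&(hsv[...,1]>120)&(d>0)
P=C[red]; print('red',red.sum(),np.percentile(P[:,2],[5,50,95]),cv2.minAreaRect(P[:,:2].astype(np.float32)*1000))
E
```

```text
clock: 4.2
tcp_pos: [0.3574, 0.2464, 0.0123]
orientation: [1.04, 1.308, -1.039]
contact_force: [0.5, -0.3, 0.3]
grip_width: 0.0201
clock: 4.7
tcp_pos: [0.3586, 0.2474, 0.0938]
orientation: [1.043, 1.308, -1.036]
contact_force: [0.1, 0.2, -0.3]
grip_width: 0.0199
4.7 [0.3586 0.2474 0.0938] w 0.0199 F [ 0.1  0.2 -0.3]
[[0.003, 0.974, 0.226], [0.003, 0.226, -0.974], [-1.0, 0.004, -0.003]] j [-0.95  0.24  0.23  2.23 -0.09  0.68 -0.43]
red 5906 [0.03560016 0.0384111  0.03961153] ((335.8286437988281, 252.78494262695312), (57.32814407348633, 89.11917114257812), 13.550541877746582)
```

View pics/w2.png

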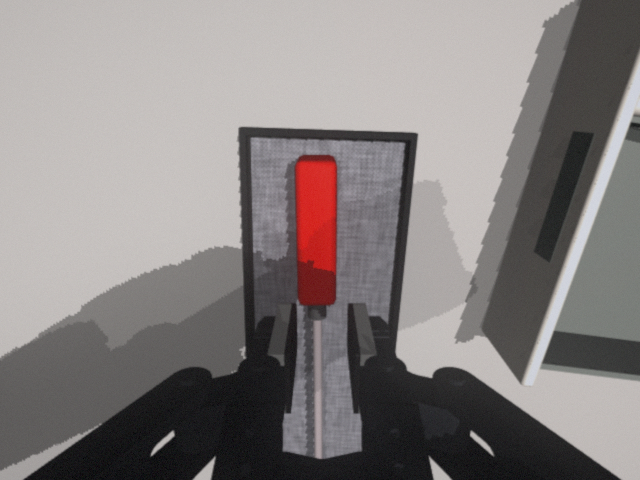

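The fingers reached 20 mm, narrower than the 24 mm handle, and the hook stayed in the tray. The grasp missed, so I'll find out why.

```bash
python3 - <<'E'
from h import *
cal=viewer.calibration('wrist')
p,d=grab('wrist');C=cloud('wrist',d,cal)
hsv=cv2.cvtColor(p,cv2.COLOR_RGB2HSV)
red=((hsv[...,0]<8)|(hsv[...,0]>172))&(hsv[...,1]>120)&(d>0)&(C[...,2]>.034)&(C[...,2]<.045)
for q in [np.argwhere(red)]:
    print(q.min(0),q.max(0))
print('red',cv2.minAreaRect(C[red][:,:2].astype(np.float32)*1000))
o=r.get_obs();t=o['tcp_pos'];
print('tcp px',px('wrist',t),'19 behind',px('wrist',t+[0,0,.019]),'fing L/R',px('wrist',t+np.array([.974,.227,0])*.01),px('wrist',t-np.array([.974,.227,0])*.01))
dark=(d>0)&(C[...,2]>.085)&(C[...,2]<.2); v,u=np.where(dark); P=C[dark]
L=(P-t)@R.from_rotvec(o['orientation']).as_matrix(); 
print('fingers local x min/max',np.percentile(L,[1,50,99],axis=0).round(3).tolist(), d[380,280],d[380,360],C[380,280],C[340,285])
E
```

```text
[159 297] [305 338]
red ((352.2471008300781, 256.6864318847656), (23.781400680541992, 89.16162872314453), 13.210598945617676)
tcp px (np.float64(323.7901752731671), np.float64(295.65473201610973)) 19 behind (np.float64(324.02346772412193), np.float64(315.8347944024522)) fing L/R (np.float64(345.4380583559222), np.float64(295.6246057657129)) (np.float64(302.14226071772356), np.float64(295.6848583103056))
fingers local x min/max [[-0.108, -0.054, -0.019], [-0.088, -0.001, -0.013], [-0.036, 0.053, 0.009]] 0.114946306 0.1226607 [0.34306888 0.25288163 0.16566077] [0.34258928 0.25522168 0.14869113]
```

The projected gap between the fingertips is about 25 mm while the reading says 20, so the fingers barely touched the handle. I'll go back down and command a fuller close.

```bash
python3 -m pendant '[45,40,-1,0,0, 45,41.5,0,0,0, 45,0,0,0,0, 0,0,0,0,0, 0,0,0,0,0, 0,0,0,0,0, 0,0,0,0,0, 0,0,0,0,0]' 70; python3 -m pendant '[0,-20,0,0,0, 0,-30,0,0,0, 0,0,0,0,0]'
python3 - <<'E'
from h import *
cal=viewer.calibration('wrist')
p,d=grab('wrist','w3');C=cloud('wrist',d,cal)
hsv=cv2.cvtColor(p,cv2.COLOR_RGB2HSV)
red=((hsv[...,0]<8)|(hsv[...,0]>172))&(hsv[...,1]>120)&(d>0)
st();print(red.sum(),np.percentile(C[red],[5,50,95],axis=0).round(3).tolist())
E
```

```text
clock: 5.8
tcp_pos: [0.3612, 0.2478, 0.0156]
orientation: [1.049, 1.305, -1.033]
contact_force: [-1.3, -8.5, 46.1]
grip_width: 0.0011
clock: 6.18
tcp_pos: [0.3583, 0.2478, 0.0637]
orientation: [1.046, 1.308, -1.034]
contact_force: [0.2, 0.9, -0.1]
grip_width: 0.0002
6.22 [0.3575 0.2473 0.0625] w -0.0001 F [-0.6 -0.4 -0.4]
[[0.003, 0.974, 0.226], [0.004, 0.226, -0.974], [-1.0, 0.004, -0.003]] j [-0.95  0.3   0.23  2.25 -0.12  0.59 -0.4 ]
6562 [[0.336, 0.233, 0.035], [0.349, 0.269, 0.038], [0.363, 0.299, 0.04]]
```

View pics/w3.png

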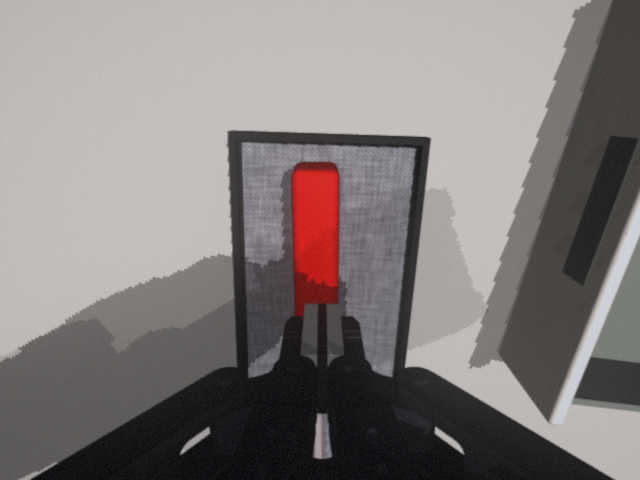

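```bash
python3 - <<'E'
from h import *
cal=viewer.calibration('wrist')
o=r.get_obs();t=o['tcp_pos'];M=R.from_rotvec(o['orientation']).as_matrix()
p,d=grab('wrist');C=cloud('wrist',d,cal)
for v in range(285,400,6): print(v,[(np.round((C[v,u]-t)@M*1000).astype(int).tolist()) for u in (310,332,345)])
print('tcp',px('wrist',t), np.linalg.inv(np.array(cal['world_to_cam']))[:3,3]-t)
E
```

```text
285 [[24, -7, 5], [24, 4, 6], [58, 13, 21]]
291 [[23, -7, 9], [24, 4, 9], [57, 13, 25]]
297 [[23, -7, 12], [25, 4, 13], [57, 13, 29]]
303 [[24, -7, 16], [25, 5, 16], [58, 14, 34]]
309 [[-35, -5, -12], [-36, 3, -12], [58, 14, 37]]
315 [[-40, -5, -12], [-40, 3, -12], [58, 14, 42]]
321 [[-44, -5, -12], [-44, 3, -12], [-37, 8, -8]]
327 [[-48, -5, -12], [-49, 2, -12], [-41, 7, -7]]
333 [[-52, -5, -12], [-53, 2, -12], [-46, 7, -8]]
339 [[-56, -5, -12], [-56, 2, -12], [-50, 7, -8]]
345 [[-59, -5, -12], [-59, 2, -12], [-53, 7, -8]]
351 [[-63, -5, -13], [-62, 2, -11], [-57, 7, -8]]
357 [[-64, -5, -11], [-64, 2, -11], [-68, 6, -13]]
363 [[-70, -4, -13], [-70, 2, -13], [-73, 6, -15]]
369 [[-72, -4, -12], [-73, 2, -13], [-73, 6, -13]]
375 [[-76, -4, -13], [-75, 2, -12], [-75, 5, -13]]
381 [[-78, -4, -13], [-78, 2, -13], [-78, 5, -13]]
387 [[-79, -4, -12], [-80, 2, -13], [-81, 5, -14]]
393 [[-83, -4, -13], [-81, 2, -12], [-83, 5, -13]]
399 [[-83, -4, -11], [-81, 2, -10], [-85, 5, -13]]
tcp (np.float64(325.5488759662093), np.float64(295.7377805953868)) [-0.02023087  0.08003492  0.16972494]
```

The camera and the contact force both indicate the real fingertips sit roughly 23–30 mm behind the reported TCP: the shut fingers pressed on the handle top (z 0.038) at TCP z 0.016. I'll go lower while watching the force.

```bash
python3 -m pendant '[45,-10,0,0,0, 45,0,0,0,0, 45,40,0,0,0, 45,30,0,0,0, 45,10,0,0,0, 45,0,0,0,0]' 70; python3 -m pendant '[0,0,0,0,0, 0,0,0,0,0, 0,0,0,0,0, 0,0,0,0,0]'
```

```text
clock: 7.02
tcp_pos: [0.3562, 0.2457, -0.0097]
orientation: [1.039, 1.308, -1.041]
contact_force: [-0.1, 0.0, -0.1]
grip_width: 0.0449
clock: 7.52
tcp_pos: [0.3571, 0.2466, -0.0083]
orientation: [1.041, 1.308, -1.038]
contact_force: [0.8, -1.0, 7.1]
grip_width: 0.0227
```

```bash
python3 -m pendant '[0,-10,0,0,0, 0,-30,0,0,0, 0,-30,0,0,0, 0,0,0,0,0]' 100
python3 - <<'E'
from h import *
st()
o=r.get_obs();t=o['tcp_pos'];M=R.from_rotvec(o['orientation']).as_matrix()
cal=viewer.calibration('wrist')
p,d=grab('wrist','w4');C=cloud('wrist',d,cal)
hsv=cv2.cvtColor(p,cv2.COLOR_RGB2HSV)
red=((hsv[...,0]<8)|(hsv[...,0]>172))&(hsv[...,1]>120)&(d>0)
L=(C[red]-t)@M; print(np.percentile(L,[2,50,98],axis=0).round(4).tolist())
p,d=grab('top','t2');C=cloud('top',d)
hsv=cv2.cvtColor(p,cv2.COLOR_RGB2HSV)
s=nets.silhouettes('hook','top'); 
for x in s[:1]:
    m=x['mask']&(d>0)&(C[...,2]>.05)&(C[...,2]<.2);Q=C[m];print(x['score'],m.sum(),np.percentile(Q,[2,50,98],axis=0).round(4).tolist())
print(nets.look_for('hook_tip','top')[:1])
cv2.imwrite('pics/t2c.png',cv2.resize(np.hstack([p[230:370,130:330]]),None,fx=3,fy=3)[:,:,::-1])
E
```

```text
clock: 8.02
tcp_pos: [0.3576, 0.2473, 0.0628]
orientation: [1.044, 1.308, -1.035]
contact_force: [-0.9, 0.3, -1.1]
grip_width: 0.0218
8.03 [0.3576 0.2473 0.0628] w 0.0218 F [-0.9  0.3 -1.1]
[[0.003, 0.974, 0.226], [0.004, 0.226, -0.974], [-1.0, 0.004, -0.003]] j [-0.95  0.3   0.24  2.25 -0.13  0.59 -0.39]
[[-0.056, -0.0123, -0.0554], [-0.0466, -0.0011, -0.0195], [-0.0288, 0.0102, 0.0294]]
0.77 467 [[0.3496, 0.0405, 0.0923], [0.3704, 0.2052, 0.1046], [0.4049, 0.2399, 0.111]]
[{'location': [0.3701, 0.1939, 0.1024], 'score': 0.61}]
```

View pics/t2c.png

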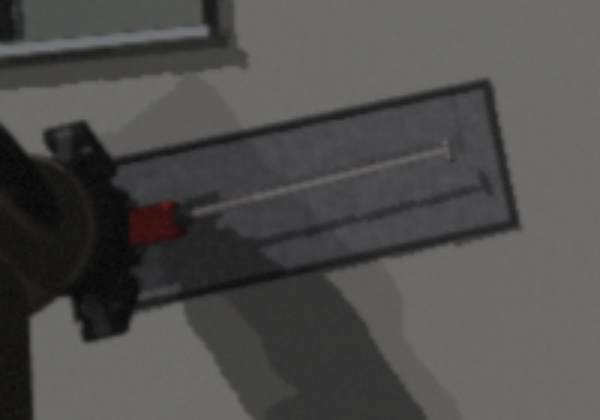

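The hook is held level and the shadow confirms it. I'll carry it to just before the slot mouth at a safe height, align it, and verify.

```bash
python3 -m pendant '[0,0,16.4,47.1,0, 0,0,16.4,47.1,0, 0,0,16.4,47.1,0, 0,0,16.4,47.1,0, 0,0,0,0,0.118, 0,0,0,0,0, 0,0,0,0,0]'
cat >> h.py <<'E'
s=np.array([.110,-.994,0]); n=np.array([.994,.110,0]); SC=np.array([.5408,-.2695,0]); 
def sl(P): # to sorter frame, mm
    P=np.asarray(P)-SC; return np.stack([P@s,P@n,P[...,2]],-1)*1000
E
python3 - <<'E'
from h import *
st(); t=r.get_obs()['tcp_pos']; print('tcp sorter',sl(t).round(1))
p,d=grab('top','t3');C=cloud('top',d)
S=nets.silhouettes('hook','top'); m=S[0]['mask']&(d>0)&(C[...,2]>.05)&(C[...,2]<.2)
Q=sl(C[m]); print(S[0]['score'],len(Q),np.percentile(Q,[1,50,99],axis=0).round(1).tolist())
sh=Q[Q[:,0]>-295]; print('shaft',len(sh),'y fit',np.polyfit(sh[:,0],sh[:,1],1).round(4),'z fit',np.polyfit(sh[:,0],sh[:,2],1).round(4),'y at tip',np.polyval(np.polyfit(sh[:,0],sh[:,1],1),-142))
print(len(sh),sh[:,0].max())
v,u=np.where(m);print(u.min(),u.max(),v.min(),v.max())
cv2.imwrite('pics/t3c.png',cv2.resize(p[170:330,240:500],None,fx=3,fy=3)[:,:,::-1])
E
```

```text
clock: 9.1
tcp_pos: [0.4621, 0.078, 0.06]
orientation: [1.124, 1.262, -1.126]
contact_force: [-0.8, -0.4, -0.2]
grip_width: 0.022
9.1 [0.4621 0.078  0.06  ] w 0.022 F [-0.8 -0.4 -0.2]
[[-0.001, 0.994, 0.113], [-0.0, 0.113, -0.994], [-1.0, -0.002, 0.0]] j [-0.56  0.37  0.31  2.18 -0.19  0.63 -0.  ]
tcp sorter [-354.   -40.1   60. ]
0.94 232 [[-334.5, -51.6, 85.6], [-302.0, -40.2, 102.5], [-139.8, -32.6, 108.8]]
shaft 105 y fit [ 2.90000e-03 -3.88253e+01] z fit [-9.50000e-03  9.88987e+01] y at tip -39.24267214165837
105 -138.20806433137452
268 366 236 256
```

View pics/t3c.png

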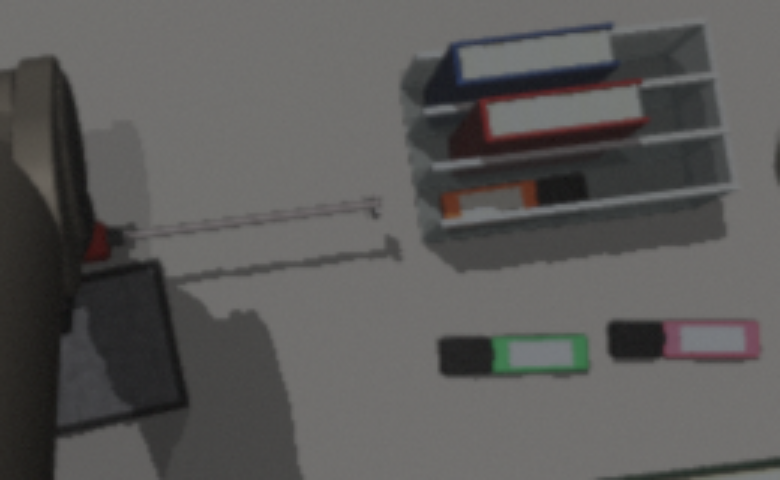

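The hook tip is at sorter (-140, -39) mm, in line with the slot and level. I'll lower it to pass over the highlighter, go in, and drop behind it.

```bash
python3 -m pendant '[0,20,2,0,0, 0,19,0,0,0, 0,0,0,30,0, 0,0,0,40,0, 0,0,0,40,0, 0,0,0,40,0, 0,0,0,38,0, 0,0,0,0,0, 0,0,0,0,0]'
python3 - <<'E'
from h import *
st(); t=r.get_obs()['tcp_pos']; print('tcp sorter',sl(t).round(1))
p,d=grab('top','t4')
cv2.imwrite('pics/t4c.png',cv2.resize(p[170:270,330:500],None,fx=4,fy=4)[:,:,::-1])
E
```

```text
clock: 10.32
tcp_pos: [0.4854, -0.1082, 0.0215]
orientation: [1.127, 1.261, -1.127]
contact_force: [-0.2, 0.2, -1.3]
grip_width: 0.0215
10.32 [ 0.4854 -0.1082  0.0215] w 0.0215 F [-0.2  0.2 -1.3]
[[-0.0, 0.994, 0.111], [0.001, 0.111, -0.994], [-1.0, -0.0, -0.001]] j [-0.13  0.47  0.27  2.13 -0.23  0.57  0.43]
tcp sorter [-166.4  -37.4   21.5]
```

View pics/t4c.png

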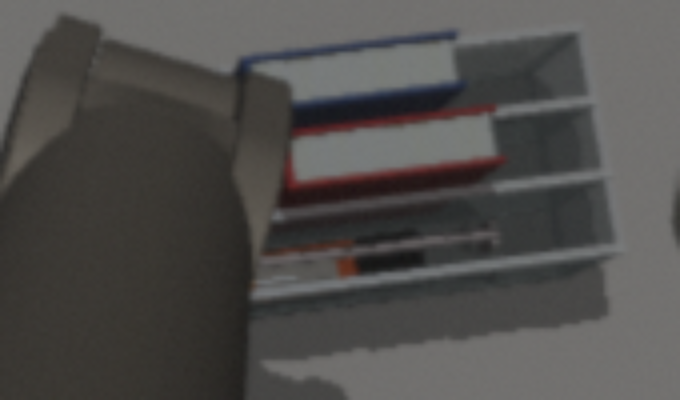

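The foot (493,238) is clear of the cap's far end (425,260). I'll lower it and begin the drag.

```bash
python3 -m pendant '[0,14,0,0,0, 0,12,0,0,0, 0,0,0,0,0, 0,0,0,0,0]'; python3 -m pendant '[0,0,0,-15,0, 0,0,0,-15,0, 0,0,0,-15,0, 0,0,0,-15,0, 0,0,0,0,0]'
```

```text
clock: 10.88
tcp_pos: [0.4854, -0.1092, -0.0046]
orientation: [1.127, 1.26, -1.128]
contact_force: [0.4, 0.3, -0.6]
grip_width: 0.022
clock: 11.5
tcp_pos: [0.4788, -0.0478, -0.0044]
orientation: [1.126, 1.261, -1.126]
contact_force: [-0.3, -0.2, -0.4]
grip_width: 0.0219
```

```bash
python3 - <<'E'
from h import *
c=viewer.calibration('top');K=np.array(c['mtx']);T=np.linalg.inv(np.array(c['world_to_cam']))
for u,v in [(149,289),(297,259),(301,305),(155,334),(293,257)]:
    ray=T[:3,:3]@np.array([(u-K[0,2])/K[0,0],-(v-K[1,2])/K[1,1],-1]); k=(.011-T[2,3])/ray[2]; P=T[:3,3]+k*ray
    print(u,v,P.round(4),sl(P).round(1))
E
```

```text
149 289 [0.395  0.3206 0.011 ] [-602.6  -80.    11. ]
297 259 [0.4543 0.0045 0.011 ] [-281.8  -55.9   11. ]
301 305 [ 0.3563 -0.0032  0.011 ] [-285.  -154.1   11. ]
155 334 [0.3008 0.3044 0.011 ] [-596.8 -175.5   11. ]
293 257 [0.4587 0.013  0.011 ] [-289.9  -50.5   11. ]
```

```bash
python3 -m pendant '[0,0,2,-10,0, 0,0,1.5,-15,0, 0,0,0,-15,0, 0,0,0,-15,0, 0,0,0,-15,0, 0,0,0,-15,0, 0,0,0,-15,0, 0,0,0,-15,0, 0,0,0,0,0]'
python3 - <<'E'
from h import *
st(); t=r.get_obs()['tcp_pos']; print('tcp sorter',sl(t).round(1))
p,d=grab('top','t5');C=cloud('top',d)
S=nets.silhouettes('highlighter','top')
for x in S[:2]:
    m=x['mask']&(d>0);Q=sl(C[m]);print(x['score'],len(Q),np.percentile(Q,[2,50,98],axis=0).round(1).tolist())
cv2.imwrite('pics/t5c.png',cv2.resize(p[170:330,240:500],None,fx=3,fy=3)[:,:,::-1])
E
```

```text
clock: 12.62
tcp_pos: [0.4697, 0.0666, -0.0045]
orientation: [1.126, 1.261, -1.126]
contact_force: [0.6, -0.4, -1.5]
grip_width: 0.0218
12.62 [ 0.4697  0.0666 -0.0045] w 0.0218 F [ 0.6 -0.4 -1.5]
[[-0.0, 0.994, 0.112], [0.0, 0.112, -0.994], [-1.0, 0.0, -0.0]] j [-0.49  0.5   0.27  2.19 -0.28  0.48  0.1 ]
tcp sorter [-342.   -33.7   -4.5]
0.95 359 [[-232.0, -47.8, 5.3], [-172.2, -40.7, 17.5], [-134.2, -25.1, 36.8]]
```

The highlighter is fully out (far end about 31 mm beyond the mouth). I'll drag a bit more, lift, and return the hook to above its tray.

```bash
python3 -m pendant '[0,0,0,-10,0, 0,0,0,-10,0, 0,0,0,0,0, 0,-15,0,0,0, 0,-30,0,0,0, 0,-32,0,0,0, 0,0,0,0,-0.118, 0,0,0,0,0]'
python3 - <<'E'
from h import *
st(); o=r.get_obs();M=R.from_rotvec(o['orientation']).as_matrix();print((np.array([.357,.2466,.03])-o['tcp_pos'])@M*1000)
E
```

```text
clock: 13.72
tcp_pos: [0.4679, 0.0848, 0.0737]
orientation: [1.042, 1.307, -1.039]
contact_force: [-0.3, -0.1, -1.9]
grip_width: 0.0219
13.72 [0.4679 0.0848 0.0737] w 0.0219 F [-0.3 -0.1 -1.9]
[[0.001, 0.974, 0.225], [0.001, 0.225, -0.974], [-1.0, 0.002, -0.001]] j [-0.58  0.35  0.32  2.16 -0.18  0.66  0.09]
[  43.69512509  -71.7885337  -182.59115134]
```

```bash
python3 -m pendant '[0,0,-18,-45.7,0, 0,0,-18,-45.7,0, 0,0,-18,-45.7,0, 0,0,-18,-45.7,0, 0,0,0,0,0, 0,30,0,0,0, 0,30,0,0,0, 0,15,0,0,0, 0,5,0,0,0, 0,0,0,0,0]'
```

```text
clock: 14.98
tcp_pos: [0.3565, 0.2466, -0.0071]
orientation: [1.041, 1.308, -1.04]
contact_force: [0.4, 0.1, -1.5]
grip_width: 0.0221
```

```bash
python3 - <<'E'
from h import *
st()
p,d=grab('top','t6');C=cloud('top',d)
for x in nets.silhouettes('highlighter','top')[:2]:
    m=x['mask']&(d>0)&(C[...,2]>.01);Q=C[m];print(x['score'],cv2.minAreaRect(Q[:,:2].astype(np.float32)*1000),np.median(Q[:,2]))
E
```

```text
14.97 [ 0.3565  0.2466 -0.0071] w 0.0221 F [ 0.4  0.1 -1.5]
[[0.0, 0.974, 0.225], [0.0, 0.225, -0.974], [-1.0, 0.0, -0.0]] j [-0.92  0.45  0.21  2.28 -0.22  0.42 -0.31]
0.57 ((484.28411865234375, -71.54167175292969), (25.989830017089844, 103.79869842529297), 6.266716003417969) 0.01772504972402933
```

```bash
python3 -m pendant '[0,1.5,0,0,0, 0,0,0,0,0, 45,0,0,0,0, 45,0,0,0,0, 45,0,0,0,0, 45,-30,0,0,0, 45,-40,0,0,0, 45,-40,0,0,0, 45,0,0,0,0]'
python3 - <<'E'
from h import *
st()
p,d=grab('wrist','w5');C=cloud('wrist',d)
hsv=cv2.cvtColor(p,cv2.COLOR_RGB2HSV)
red=((hsv[...,0]<8)|(hsv[...,0]>172))&(hsv[...,1]>120)&(d>0)&(C[...,2]>.03)
Q=C[red];print('handle',cv2.minAreaRect(Q[:,:2].astype(np.float32)*1000),np.percentile(Q[:,2],[5,50,95]))
o=r.get_obs();M=R.from_rotvec(o['orientation']).as_matrix();print((np.array([.4843,-.0715,.1])-o['tcp_pos'])@M*1000)
E
```

```text
clock: 16.2
tcp_pos: [0.3577, 0.2482, 0.1035]
orientation: [1.044, 1.308, -1.035]
contact_force: [-0.3, -0.8, -0.9]
grip_width: 0.0452
16.2 [0.3577 0.2482 0.1035] w 0.0452 F [-0.3 -0.8 -0.9]
[[0.004, 0.974, 0.226], [0.004, 0.226, -0.974], [-1.0, 0.005, -0.004]] j [-1.02  0.23  0.31  2.22 -0.11  0.7  -0.41]
handle ((349.7860412597656, 254.25665283203125), (80.09077453613281, 77.1556625366211), 55.603511810302734) [0.03489733 0.03697304 0.03816455]
[  1.47666097  52.16933127 339.58964972]
```

```bash
python3 -m pendant '[45,0,8.7,56.6,0, 45,0,8.7,56.6,0, 45,0,8.7,56.6,0, 45,0,8.7,56.6,0, 45,0,8.7,56.6,0, 45,0,8.7,56.6,0, 45,0,0,0,0.118, 45,0,0,0,0]'
python3 - <<'E'
from h import *
st();o=r.get_obs();M=R.from_rotvec(o['orientation']).as_matrix();t=o['tcp_pos']
p,d=grab('wrist','w6');C=cloud('wrist',d)
for x in nets.silhouettes('highlighter','wrist')[:2]:
    m=x['mask']&(d>0)&(C[...,2]<.03);Q=C[m];b=cv2.minAreaRect(Q[:,:2].astype(np.float32)*1000);print(x['score'],b,np.median(Q[:,2]))
    print('local',(np.array([*b[0],18])/1000-t)@M*1000)
p,d=grab('top','t7');C=cloud('top',d)
for x in nets.silhouettes('hook','top')[:1]:
    m=x['mask']&(d>0);Q=C[m];print('hook',x['score'],cv2.minAreaRect(Q[:,:2].astype(np.float32)*1000),np.percentile(Q[:,2],[5,50,95]))
E
```

```text
clock: 17.25
tcp_pos: [0.4826, -0.0729, 0.0996]
orientation: [1.126, 1.261, -1.131]
contact_force: [-0.2, 0.2, 0.6]
grip_width: 0.045
17.25 [ 0.4826 -0.0729  0.0996] w 0.045 F [-0.2  0.2  0.6]
[[-0.003, 0.994, 0.109], [-0.001, 0.109, -0.994], [-1.0, -0.003, 0.0]] j [-0.38  0.34  0.49  2.12 -0.23  0.74  0.36]
0.84 ((483.70819091796875, -71.06917572021484), (26.43375587463379, 104.73800659179688), 7.0215935707092285) 0.017959491636270836
local [81.63454046  1.55359914 -1.73268102]
hook 0.89 ((371.7763366699219, 187.3396759033203), (23.70904541015625, 229.64755249023438), 14.360587120056152) [0.03012887 0.0380165  0.04190889]
```

View pics/w6.png

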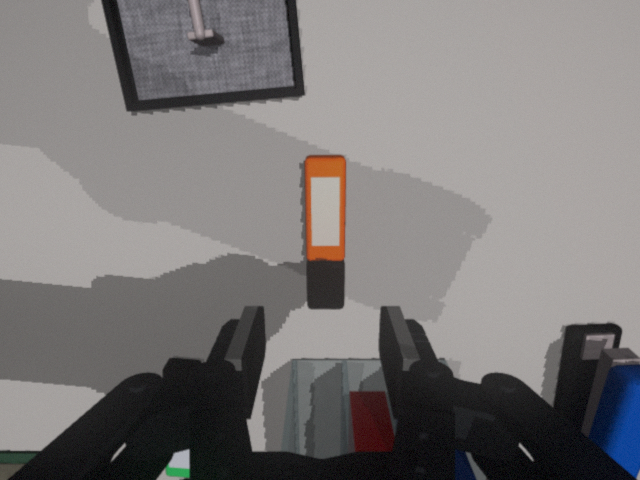

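The picture shows the highlighter centred and aligned below the tool, and the hook foot resting in the tray (205,35). I'll descend and grip.

```bash
python3 -m pendant '[45,40,1.5,-1.7,0, 45,40,0,0,0, 45,25,0,0,0, 45,14,0,0,0, 45,0,0,0,0]' 60;  python3 -m pendant '[0,0,0,0,0, 0,0,0,0,0, 0,0,0,0,0, 0,0,0,0,0]'
```

```text
clock: 18.08
tcp_pos: [0.4846, -0.07, -0.0183]
orientation: [1.127, 1.261, -1.128]
contact_force: [0.6, 0.1, 1.1]
grip_width: 0.045
clock: 18.58
tcp_pos: [0.486, -0.0704, -0.0167]
orientation: [1.129, 1.258, -1.126]
contact_force: [-1.0, 0.4, 7.4]
grip_width: 0.0241
```

```bash
python3 -m pendant '[0,-20,0,0,0, 0,-50,0,0,0, 0,-50,0,0,0, 0,0,0,0,0]'
python3 - <<'E'
from h import *
st()
p,d=grab('top','t8');C=cloud('top',d)
dx=np.array([np.cos(np.radians(4.9)),np.sin(np.radians(4.9)),0]);dy=np.array([-dx[1],dx[0],0])
O=np.array([.48,.31,0]);L=np.stack([(C-O)@dx,(C-O)@dy,C[...,2]],-1)*1000
b=np.zeros((480,640),bool);b[55:262,75:215]=1;b&=d>0
f=b&(L[...,2]>60)&(L[...,2]<70)&(L[...,0]<40); Q=L[f]; print('front top x',np.percentile(Q[:,0],[2,50,98]).round(1),'y',np.percentile(Q[:,1],[1,99]).round(1),'slope',np.polyfit(Q[:,1],Q[:,0],1).round(4))
u=b&(L[...,2]>68.5)&(L[...,2]<76)&(L[...,0]>60); Q=L[u]; print('unit top x,y',np.percentile(Q[:,0],[.5,1,99.5]).round(1),np.percentile(Q[:,1],[.5,99.5]).round(1))
fl=b&(L[...,2]<18)&(L[...,2]>3)&(L[...,0]>15)&(L[...,0]<140); Q=L[fl];
for lo in range(20,150,20):
    q=Q[(Q[:,0]>lo)&(Q[:,0]<lo+20)]; print(lo,len(q),np.percentile(q[:,1],[1,99]).round(1) if len(q)>5 else '',np.median(q[:,2]) if len(q) else '')
for a in (20,60,100):
    q=L[b&(L[...,0]>a)&(L[...,0]<a+30)]; h=[(y,round(float(np.median(q[(q[:,1]>=y)&(q[:,1]<y+8)][:,2])),0)) for y in range(-120,125,8) if ((q[:,1]>=y)&(q[:,1]<y+8)).sum()>2]; print(a,h)
E
```

```text
clock: 19.08
tcp_pos: [0.488, -0.0706, 0.1059]
orientation: [1.132, 1.254, -1.122]
contact_force: [-0.3, -0.3, -1.3]
grip_width: 0.0241
19.07 [ 0.488  -0.0706  0.1059] w 0.0241 F [-0.3 -0.3 -1.3]
[[0.008, 0.994, 0.11], [0.001, 0.11, -0.994], [-1.0, 0.008, -0.0]] j [-0.41  0.33  0.51  2.11 -0.24  0.75  0.37]
front top x [-0.9  2.7  7. ] y [-105.2  108.4] slope [7.0000e-04 2.7273e+00]
unit top x,y [151.2 151.9 398.9] [-107.5  111.3]
20 684 [-112.1  165.5] 8.95152026762014
40 683 [-123.9  160.8] 8.9558963986196
60 679 [-114.7  166.6] 9.031157216176533
80 673 [-123.2  170.4] 9.032932526883197
100 666 [-119.3  161.4] 9.06314693567456
120 650 [-125.5  162.8] 8.922839650419402
140 0  
20 [(-120, 1.0), (-112, 1.0), (-104, 30.0), (-88, 10.0), (-80, 9.0), (-72, 9.0), (-64, 8.0), (-56, 9.0), (-48, 9.0), (-40, 8.0), (-32, 9.0), (-24, 8.0), (-16, 9.0), (-8, 8.0), (0, 9.0), (8, 9.0), (16, 9.0), (24, 8.0), (32, 9.0), (40, 22.0), (48, 42.0), (56, 19.0), (64, 20.0), (72, 19.0), (80, 20.0), (88, 21.0), (96, 35.0), (104, 55.0)]
60 [(-120, 1.0), (-112, 1.0), (-104, 28.0), (-88, 8.0), (-80, 9.0), (-72, 8.0), (-64, 9.0), (-56, 9.0), (-48, 9.0), (-40, 9.0), (-32, 9.0), (-24, 10.0), (-16, 9.0), (-8, 9.0), (0, 9.0), (8, 9.0), (16, 9.0), (24, 9.0), (32, 8.0), (40, 21.0), (48, 43.0), (56, 21.0), (64, 20.0), (72, 19.0), (80, 20.0), (88, 20.0), (96, 35.0), (104, 54.0)]
100 [(-120, 0.0), (-112, 1.0), (-104, 30.0), (-88, 9.0), (-80, 9.0), (-72, 10.0), (-64, 9.0), (-56, 10.0), (-48, 9.0), (-40, 9.0), (-32, 9.0), (-24, 9.0), (-16, 9.0), (-8, 9.0), (0, 9.0), (8, 9.0), (16, 9.0), (24, 9.0), (32, 9.0), (40, 21.0), (48, 43.0), (56, 20.0), (64, 20.0), (72, 19.0), (80, 20.0), (88, 21.0), (96, 34.0), (104, 54.0), (120, 4.0)]
```

```bash
python3 -m pendant '[0,0,16,-50,0, 0,0,16,-50,0, 0,0,16,-50,0, 0,0,16,-50,0, 0,0,16,-50,0, 0,0,16,-50,0, 0,0,16,-50,0, 0,0,0,0,0.025, 0,0,0,0,0, 0,0,0,0,0]'
python3 - <<'E'
from h import *
st();o=r.get_obs();M=R.from_rotvec(o['orientation']).as_matrix();t=o['tcp_pos'];print((np.array([.561,.290,-.007])-t)@M*1000)
E
```

```text
clock: 20.38
tcp_pos: [0.5577, 0.2876, 0.1015]
orientation: [1.146, 1.247, -1.149]
contact_force: [-0.2, -0.5, -0.6]
grip_width: 0.0242
20.38 [0.5577 0.2876 0.1015] w 0.0242 F [-0.2 -0.5 -0.6]
[[-0.001, 0.997, 0.083], [-0.001, 0.083, -0.997], [-1.0, -0.001, 0.001]] j [-0.89  0.54  0.43  1.79 -0.29  0.88 -0.25]
[108.53989285   3.63464388  -2.28339489]
```

```bash
python3 -m pendant '[0,30,3.6,-2.3,0, 0,30,0,0,0, 0,25,0,0,0, 0,15,0,0,0, 0,6,0,0,0, 0,0,0,0,0]'
```

```text
clock: 21.12
tcp_pos: [0.5616, 0.2921, -0.0036]
orientation: [1.147, 1.248, -1.146]
contact_force: [0.5, 0.3, -0.5]
grip_width: 0.0242
```

```bash
python3 -m pendant '[0,4,0,0,0, 0,0,0,0,0, 40,0,0,0,0, 40,0,0,0,0, 40,0,0,0,0, 40,-30,0,0,0, 40,-50,0,0,0, 40,-50,0,0,0, 40,0,0,0,0]'
python3 - <<'E'
from h import *
st()
p,d=grab('wrist','w7');C=cloud('wrist',d)
dx=np.array([np.cos(np.radians(4.9)),np.sin(np.radians(4.9)),0]);dy=np.array([-dx[1],dx[0],0]);O=np.array([.48,.31,0])
for x in nets.silhouettes('highlighter','wrist')[:1]:
    Q=C[x['mask']&(d>0)];L=np.stack([(Q-O)@dx,(Q-O)@dy,Q[:,2]],-1)*1000;print(x['score'],np.percentile(L,[2,50,98],axis=0).round(1).tolist())
E
```

```text
clock: 22.25
tcp_pos: [0.5643, 0.2935, 0.1266]
orientation: [1.153, 1.246, -1.139]
contact_force: [-0.0, -0.4, 0.5]
grip_width: 0.0403
22.25 [0.5643 0.2935 0.1266] w 0.0403 F [-0.  -0.4  0.5]
[[0.007, 0.996, 0.084], [0.005, 0.084, -0.996], [-1.0, 0.007, -0.004]] j [-0.9   0.52  0.45  1.76 -0.28  0.92 -0.25]
0.56 [[63.9, -75.3, 20.2], [76.1, -20.8, 23.3], [88.3, 24.7, 25.2]]
```

View pics/w7.png

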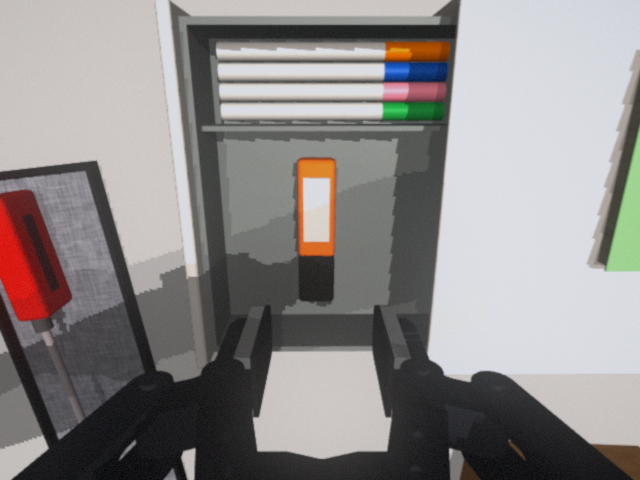

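The highlighter lies flat inside the bay, (300–335,160–300) in the picture. I'll shut the fingers, go in front of the drawer face and push.

```bash
python3 -m pendant '[10,0,-42.5,-7.8,0, 0,0,-42.5,-7.8,0, 0,0,-42.5,-7.8,0, 0,0,0,0,0, 0,40,0,0,0, 0,40,0,0,0, 0,28,0,0,0, 0,0,0,0,0]'
```

```text
clock: 23.35
tcp_pos: [0.4312, 0.3029, 0.0115]
orientation: [1.142, 1.248, -1.152]
contact_force: [0.8, 0.0, 0.5]
grip_width: 0.0
```

```bash
python3 -m pendant '[0,0,10,0,0, 0,0,10,0,0, 0,0,10,0,0, 0,0,10,0,0, 0,0,0,0,0]'
```

```text
clock: 23.98
tcp_pos: [0.4734, 0.3084, 0.0144]
orientation: [1.148, 1.247, -1.146]
contact_force: [0.2, -0.0, -0.1]
grip_width: -0.0001
```

```bash
python3 -m pendant '[0,0,12,0,0, 0,0,12,0,0, 0,0,12,0,0, 0,0,12,0,0, 0,0,12,0,0]'
python3 - <<'E'
from h import *
st()
p,d=grab('top','t9');C=cloud('top',d)
dx=np.array([np.cos(np.radians(4.9)),np.sin(np.radians(4.9)),0]);dy=np.array([-dx[1],dx[0],0])
O=np.array([.48,.31,0]);L=np.stack([(C-O)@dx,(C-O)@dy,C[...,2]],-1)*1000
print('tcp',(r.get_obs()['tcp_pos']-O)@dx*1000)
b=np.zeros((480,640),bool);b[55:262,75:215]=1;b&=d>0
f=b&(L[...,2]>60)&(L[...,2]<69)&(L[...,0]<145)&(abs(L[...,1])>60)&(abs(L[...,1])<100);Q=L[f];print(len(Q),np.percentile(Q[:,0],[2,50,98]).round(1))
E
```

```text
clock: 24.6
tcp_pos: [0.5327, 0.3134, 0.0139]
orientation: [1.146, 1.248, -1.147]
contact_force: [-2.4, -0.2, -0.8]
grip_width: -0.0001
24.6 [0.5327 0.3134 0.0139] w -0.0001 F [-2.4 -0.2 -0.8]
[[-0.0, 0.996, 0.085], [-0.0, 0.085, -0.996], [-1.0, -0.0, 0.0]] j [-0.9   0.65  0.37  1.85 -0.34  0.71 -0.26]
tcp 54.99054862595132
70 [66.5 69.6 74.3]
```

The drawer is moving at about 2.4 N, with roughly 77 mm left. I'll continue, slowing near the end.

```bash
python3 -m pendant '[0,0,13,0,0, 0,0,13,0,0, 0,0,13,0,0, 0,0,13,0,0, 0,0,11,0,0, 0,0,5,0,0, 0,0,4,0,0]';  python3 -m pendant '[0,0,3,0,0]';python3 -m pendant '[0,0,2,0,0]';python3 -m pendant '[0,0,2,0,0]'
```

```text
clock: 25.52
tcp_pos: [0.604, 0.3193, 0.0142]
orientation: [1.146, 1.248, -1.146]
contact_force: [-1.5, -1.0, 0.3]
grip_width: 0.0002
clock: 25.65
tcp_pos: [0.6068, 0.3196, 0.0142]
orientation: [1.146, 1.248, -1.147]
contact_force: [-1.7, -0.6, 1.6]
grip_width: -0.0001
clock: 25.78
tcp_pos: [0.6087, 0.3198, 0.0141]
orientation: [1.146, 1.248, -1.146]
contact_force: [-2.0, -1.2, 1.3]
grip_width: 0.0001
clock: 25.9
tcp_pos: [0.6087, 0.3198, 0.0139]
orientation: [1.144, 1.251, -1.149]
contact_force: [-10.7, -2.9, 8.5]
grip_width: 0.0001
```

```bash
python3 -m pendant '[0,0,2,0,0, 0,0,0,0,0]';python3 -m pendant '[0,0,-20,0,0, 0,0,-50,0,0, 0,0,-50,0,0, 0,-50,0,0,0, 0,-60,0,0,0, 0,-60,0,0,0, 0,0,0,0,0]'
python3 - <<'E'
from h import *
st()
p,d=grab('top','t10');C=cloud('top',d)
dx=np.array([np.cos(np.radians(4.9)),np.sin(np.radians(4.9)),0]);dy=np.array([-dx[1],dx[0],0])
O=np.array([.48,.31,0]);L=np.stack([(C-O)@dx,(C-O)@dy,C[...,2]],-1)*1000
b=np.zeros((480,640),bool);b[55:262,75:215]=1;b&=d>0
f=b&(L[...,2]>58)&(L[...,2]<69)&(L[...,0]<155)&(abs(L[...,1])<100);Q=L[f];print('front',len(Q),np.percentile(Q[:,0],[2,50,98]).round(1))
for nme in ['hook','highlighter','book_red','book_blue','marker_green','mug','stapler']:
    x=nets.silhouettes(nme,'top')[:1]
    if x:
        q=C[x[0]['mask']&(d>0)]; print(nme,round(x[0]['score'],2),np.round(np.median(q,0),3),cv2.minAreaRect(q[:,:2].astype(np.float32)*1000)[:1])
E
```

```text
clock: 26.15
tcp_pos: [0.6086, 0.3198, 0.0138]
orientation: [1.141, 1.254, -1.152]
contact_force: [-12.4, -3.1, 10.0]
grip_width: -0.0001
clock: 27.02
tcp_pos: [0.4966, 0.3121, 0.1896]
orientation: [1.156, 1.247, -1.137]
contact_force: [0.9, 0.1, -0.4]
grip_width: 0.0
27.02 [0.4966 0.3121 0.1896] w 0.0 F [ 0.9  0.1 -0.4]
[[0.009, 0.996, 0.085], [0.008, 0.085, -0.996], [-1.0, 0.009, -0.007]] j [-1.05  0.37  0.49  1.82 -0.2   0.99 -0.39]
front 391 [142.4 145.8 151.6]
hook 0.62 [0.359 0.235 0.037] ((373.0564880371094, 178.5092315673828),)
book_red 0.7 [ 0.533 -0.243  0.148] ((546.8161010742188, -269.14605712890625),)
book_blue 0.93 [ 0.57  -0.227  0.148] ((588.426513671875, -252.14126586914062),)
marker_green 0.65 [ 0.389 -0.236  0.017] ((389.40087890625, -238.89715576171875),)
mug 0.72 [ 0.527 -0.486  0.053] ((534.4677734375, -488.7646484375),)
stapler 0.69 [ 0.694 -0.193  0.053] ((708.8722534179688, -199.71194458007812),)
```

View pics/t10.png

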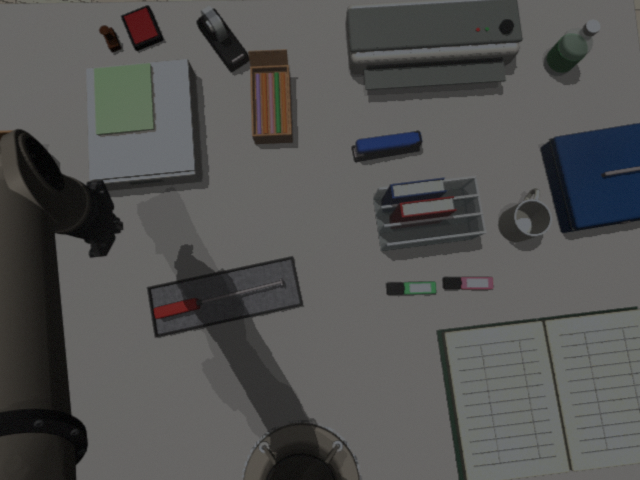

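The drawer is shut: its front stands about 8–9 mm proud of the unit, and the push hit a firm stop. The hook is in its tray, the books, green marker, mug and stapler are where they were, and the robot is clear.

```bash
python3 -c "
from bench import r
print(r.hand_in())"
```

```text
the job is handed in; nothing more can be done
None
```

I dragged the orange highlighter out of the sorter with the hook alone and laid the hook back in its tray. I then set the highlighter flat in the drawer's empty bay and pushed the drawer shut. I handed the job in at about 27 s, against the 72 s limit.

**Last checks:**
- **Drawer:** the push met a firm stop, about 12 N sideways, against about 2 N while sliding. In the last top picture the front stands about 8–9 mm proud of the unit, which matches fully shut.
- **Highlighter:** the wrist camera showed it flat in the middle of the bay before the push. I could not see it after the drawer closed.
- **Hook:** it is in its tray, within about 1–2 mm of where it started.
- **Other items:** the books, green marker, mug and stapler looked unmoved. I only checked the pink marker by eye.

**What disagreed:**
- **First two grasps:** both attempts on the hook handle failed. On the second, the shut fingers pressed the top of the handle with about 46 N, below the 120 N wrist limit. That press was on the fingertips, so I don't count it against the 40 N limit for the arm and gripper body.
- **Fingertip position:** the real fingertips sit roughly 23–30 mm behind the reported TCP. I went lower on later grasps to allow for it.

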